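# Puff the chips off a drilled cleat and hold it up to the camera

### The job

Blow the chips off the freshly drilled wooden cleat: press the red nozzle cap of the strapped air duster right down and let it spring back up while the cleat still stands in the slackened vise. Then draw the cleat up out of the vise and hold it still in the air in front of the tripod camera, centred on the lens axis and 15 cm from the front of the lens, counterbored face square to the lens, same end up as it stood and its long edges along the upright of the picture. Finish holding it there, do not let go or put it down; do not touch the camera or tripod, and leave the drill, the screw tub and the clamp where they are.

Things in the scene. Friction and masses are not known exactly. Their poses are not given: they have to be found in the camera images.
- cleat_mid (a point): Centre of the pale wooden cleat, 22 x 45 x 160 mm (x, y, z), on end in the vise, its top 80 mm above. x points out of the face with two 22 mm counterbores (20 mm below, 18 mm above centre), at first towards the air duster; y across the 45 mm width; z up. The bottom 38 mm are between the jaws, the rest is free: pinch from above across width or thickness, in the top 45 mm, clear of the holes.
- vise_slot (a point): Blue vise fixed on a brown board: middle of the gap between its jaws, level with their tops, 78 mm above the table. x towards fixed jaw and air duster, y along the 76 mm jaws, z up. Gap 25 mm: the cleat stands loose on the bed 38 mm below this point and lifts straight out. Screw and bar reach 135 mm to -x, no higher than the jaws. Board 400 x 150 x 18 mm, middle 50 mm to +x of this point.
- nozzle_top (a point): Middle of the flat top of the red nozzle cap (27 mm across) of the air duster, a white and silver can 52 mm across strapped to a post on the board, 150 mm to +x of the vise slot. At rest it is 163 mm above the table. A thin red straw runs from the cap 90 mm to -x, sloping down, aimed at the cleat's holes. z up, x as for the vise.
- nozzle (a joint): How far the nozzle cap is pressed: 0 m up, 0.005 m right down. A spring pushes it back: 4 N to start it, 9 N right down, then a hard stop.
- lens (a point): Middle of the front glass of the black camera on the table tripod. x: lens axis, pointing out of the lens along the view, 0.3 to 0.5 rad below level; z: upright of the picture; y: to the left as one looks along x. Lens barrel 60 mm across; camera body behind it 114 mm wide, up to 47 mm above the lens axis. Lens about 250 to 270 mm above the table. Not to be touched.
- tripod: Foot of the fixed table tripod under the camera: point on the table midway between its three legs, which spread to 90 mm from it.
- drill: Bystander: green and black cordless drill standing on its battery, 200 mm high, 220 mm long; origin on the table under its battery, x towards the bit.
- screw_tub: Bystander: clear tub of brass screws, 80 mm across, 58 mm high; origin under its middle.
- clamp: Bystander: red F-clamp lying flat, 290 mm long, 90 mm wide, 24 mm high; origin on the table under the middle of its bar, x along the bar.
Mind the look-alikes: they are no part of the job. What is meant by the part that bears cleat_mid is not orange, and is the smaller of those in its own colour.

How it is judged:
By the outcome, as a careful person would: the job done as asked, in the order asked, and still so for the second after the job is handed in, while the arm keeps its last pose, push and grip.
It also fails if it takes over 51 s, if anything falls off the work surface, if the arm or the gripper's body presses on something with over 40 N, if the wrist force passes 120 N, or if a joint passes its speed limit or range.

### The arm

A 6-joint arm with a two-finger parallel gripper is mounted at the origin on the work surface. World frame = base frame: x ahead of the robot, y to its left, z up, the work surface at z = 0. Lengths are in m, angles in degrees, forces in N, time in s.
With the tool pointing down it reaches from about 0.375 to 0.9 m from the base axis. Payload 3.1 kg.
Tool frame: the origin (TCP) lies on the centre line of the jaws, within the pads' length; the fingertips stand 25 mm ahead of it and the grasp point (between the pads) lies 6 mm ahead of it; z points along the fingers, y is the line along which they close (so a half turn about z gives the same grasp; the last joint's range is limited). The gripper opens to 87 mm and grips with 3 to 60 N. Pads are 19 mm wide; open, the fingers measure 117 mm over their backs; the gripper's body (75 mm by 190 mm) begins 51 mm behind the grasp point.
Start: joints at [-83.68, 30.224, 82.088, -0, 67.689, -10.227], TCP at [0.178, -0.599, 0.248] pointing down, gripper open.
Joint ranges: [-176.69, 176.69], [-43.24, 126.21], [12.49, 139.97], [-82, 262], [0, 151.66], [-163.58, 163.58]. Speed limits (degrees/s): [159.86, 159.86, 180, 180, 180, 180].

### API

Orientations are given as a 3x3 rotation matrix whose columns are the frame's x, y, z axes.
In Python, from rig import bot, cams, models gives the robot as it stands. The module is installed in compiled form; this text tells all that it offers.
- The arm moves only by the shell command python3 -m handwheel 'ROWS' [OPENING]. ROWS is JSON, a list of rows, each a list of 6 numbers: the shift along the world's x, y, z each as a share of 1 m, from -1 to 1, then the turn, a rotation vector about the world's x, y, z each as a share of 2 rad, from -1 to 1. In form: [[dx, dy, dz, wx, wy, wz], ...]. A call has exactly 8 rows; each row is the pose to reach, as a shift and turn from the pose commanded when the call began; what a row does not reach only later rows make up. A row lasts 1/12 s, in which the tool goes at most 41.7 mm and 7.16 degrees, less where a joint would pass 70% of its speed; a pose out of reach is approached as far as the arm can. A call with a number of a shift or a turn outside -1 to 1 is refused whole. A call with a gripper value outside its range is refused whole. OPENING is the opening, from -1 (shut) to 1 (fully open), so that 0 is half open, set as the call begins (- or left out, the last holds). The fingers move at their own pace and stop on an object; the grip force is fixed at half the most. Time passes only in rows, so rows that repeat a pose let the fingers close, or fill a call up. It gives the time, the measured TCP pose, the force, the opening and the grip force at its end, in the units of the state.
- bot.read_state(): the state, without advancing time (a new reading comes with each control period).
- cams.capture(name): name is "scene" or "top"; returns (picture, depth): 480x640x3 uint8, blue, green, red; 480x640 float32, m along the optical axis (not along the pixel's ray), 0 where there is no reading.
- cams.calibration(name): a dict with "mtx" (3x3 intrinsics, pixels), "R" (3x3) and "t" (3): a world point X has camera coordinates R X + t. Camera axes: x right, y down, z forward; pixel columns grow to the right and rows downward; lengths in m; the calibration is good to about 2 mm. A picture is of the moment at which its call begins. calibration takes no time and is no camera call.
- bot.hand_in(): hands the job in; it is judged then, once.
Trained networks look in the newest picture that a camera, given by its name, has taken for a name from the list of things; names that differ only in an ending like _2 or _b are one class to them, and where a whole thing is asked for, a point or a joint stands for the part that bears it (a point fixed in the world has none). Each returns a list of dicts, best first, with "conf" (0 to 1); they miss things now and then, are a little off and sometimes report something else, mostly with a low value. They report only what shows in the picture. A call takes as long as a camera call. They do not tell look-alikes from the thing itself.
- models.spot_in(query, camera): "position" ([column, row] in pixels, amid what is visible of it).
- models.tip_of(query, camera): "position" ([column, row] in pixels: a listed point, or the origin of a listed thing).
The state is a dict: "time_s": time; "joint_positions": joint angles; "qvel": joint speeds; "tau": joint torques, N m; "position": TCP position; "tcp_rot": TCP orientation; "force": force on the tool from outside, world axes, zero at the start; "moment": the same for the moment, N m; "opening": opening from 0.0 (shut) to 1.0 (fully open); "grasp_force": force on a finger pad.
Only numpy, scipy, OpenCV 4.12 (cv2) and the standard library are available. Lean on these libraries where they do the work, as an engineer would, in place of code of your own. Each camera call takes 0.05 s, during which the arm holds its last target. There are 200 camera calls.

## Working session

There is one attempt and no reset: what is moved stays moved. The work goes in short steps, Python scripts to look and compute and a shell command to move; the robot and the scene stay as the last step left them, time stands still between calls to the robot, and variables do not carry over. Pictures are saved under pics/ and viewed, at most 10 in all, crops included, and the job is handed in when it is done.

```bash
mkdir -p pics; cat > h.py <<'E'
import numpy as np, cv2
from rig import bot, cams, models
def ray(c,px):
    k=cams.calibration(c);R=np.array(k["R"]);t=np.array(k["t"]).ravel();M=np.array(k["mtx"])
    d=R.T@np.linalg.solve(M,[px[0],px[1],1.]); return -R.T@t,d
def atz(c,px,z):
    o,d=ray(c,px); return o+d*(z-o[2])/d[2]
def atd(c,px,dep):
    o,d=ray(c,px); return o+d*dep
def cloud(c,dep):
    k=cams.calibration(c);R=np.array(k["R"]);t=np.array(k["t"]).ravel();M=np.array(k["mtx"])
    v,u=np.mgrid[0:480,0:640]; P=np.stack([u,v,np.ones_like(u)],-1).astype(float)@np.linalg.inv(M).T*dep[...,None]
    return (P-t)@R
def proj(c,X):
    k=cams.calibration(c);p=np.array(k["mtx"])@(np.array(k["R"])@np.array(X)+np.array(k["t"]).ravel()); return p[:2]/p[2]
E
python3 - <<'E'
from h import *
np.set_printoptions(precision=3,suppress=True)
for c in("scene","top"):
    im,d=cams.capture(c); cv2.imwrite(f"pics/{c}0.png",im); np.save(f"{c}0.npy",d)
    print(c,ray(c,(320,240)))
    for q in("cleat_mid","vise_slot","nozzle_top","lens","tripod","drill","screw_tub","clamp"):
        for f in(models.tip_of,):
            for r in f(q,c)[:3]:
                p=r["position"];z=d[int(p[1]),int(p[0])] if 0<=p[1]<480 and 0<=p[0]<640 else 0
                print(q,np.round(p),round(r["conf"],2),atd(c,p,z) if z else None)
s=bot.read_state();print(s)
E
```

```text
scene (array([ 1.237, -0.407,  1.356]), array([-0.52 ,  0.323, -0.791]))
cleat_mid [332. 246.] 0.85 [0.464 0.109 0.131]
cleat_mid [397. 245.] 0.79 [0.527 0.264 0.102]
cleat_mid [369. 203.] 0.55 [0.4   0.26  0.142]
vise_slot [334. 255.] 0.61 [0.462 0.117 0.086]
nozzle_top [372. 274.] 0.57 [0.599 0.133 0.158]
lens [230. 347.] 0.88 [ 0.673 -0.256  0.297]
tripod [234. 431.] 0.81 [ 0.706 -0.298 -0.006]
drill [441. 239.] 0.92 [0.544 0.403 0.055]
screw_tub [212. 288.] 0.76 [ 0.354 -0.182  0.024]
clamp [134. 302.] 0.94 [ 0.277 -0.367  0.006]
top (array([0.286, 0.068, 1.522]), array([ 0.153, -0.01 , -0.988]))
cleat_mid [230. 238.] 0.94 [0.504 0.273 0.151]
cleat_mid [297. 258.] 0.78 [0.449 0.11  0.201]
cleat_mid [228. 290.] 0.72 [0.373 0.268 0.208]
vise_slot [299. 256.] 0.89 [0.453 0.104 0.201]
nozzle_top [297. 259.] 0.56 [0.447 0.11  0.188]
nozzle_top [288. 195.] 0.55 [0.608 0.131 0.164]
lens [451. 168.] 0.94 [ 0.693 -0.288  0.1  ]
tripod [448. 168.] 0.83 [ 0.692 -0.281  0.098]
drill [175. 241.] 0.71 [0.496 0.403 0.172]
screw_tub [408. 306.] 0.69 [ 0.34  -0.176  0.024]
clamp [473. 338.] 0.73 [ 0.268 -0.159  0.701]
clamp [296. 260.] 0.62 [0.448 0.112 0.163]
{'time_s': 0.9, 'joint_positions': array([-83.68 ,  30.222,  82.088,   0.   ,  67.69 , -10.228]), 'qvel': array([ 0.077,  0.047,  0.115, -0.056,  0.028, -0.025]), 'tau': array([  0.   , -44.   , -17.699,   0.064,   0.05 ,  -0.   ]), 'position': array([ 0.178, -0.599,  0.248]), 'tcp_rot': array([[ 0.959,  0.285,  0.   ],
       [ 0.285, -0.959,  0.   ],
       [ 0.   , -0.   , -1.   ]]), 'force': array([ 0.86 , -0.086, -0.432]), 'moment': array([ 0.008, -0.002,  0.008]), 'grasp_force': 0.0, 'opening': 0.9948037047248813}
```

View pics/scene0.png

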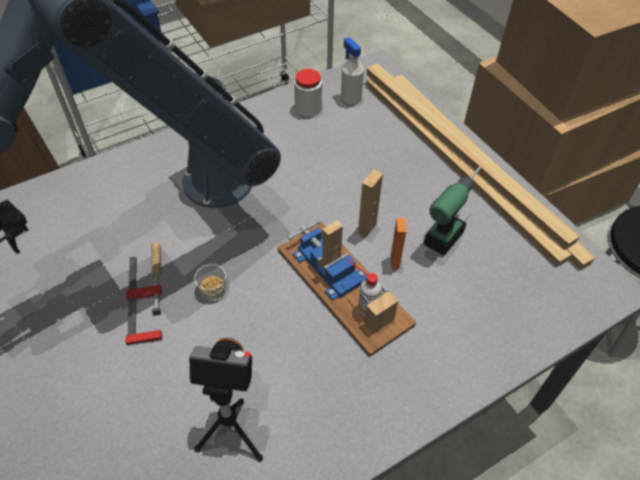

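View pics/top0.png

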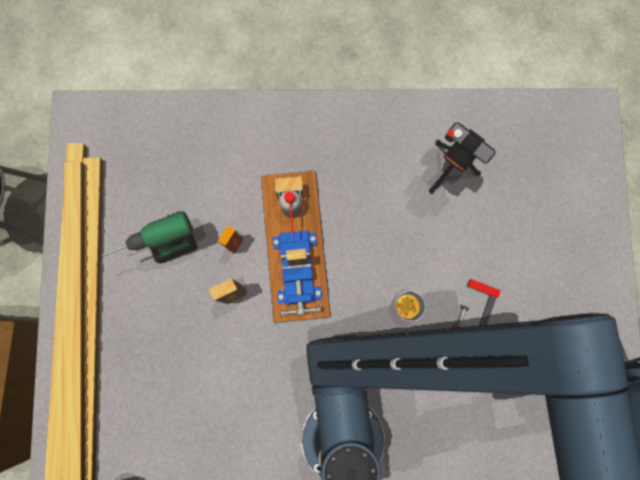

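Two pale cleats: the one in the vise at scene (332,246) / top (297,256), and a taller loose one at scene (370,203) / top (225,290). An orange one stands at scene (397,245). The one in the vise fits: pale, and the smaller of the two. Next I'll check it in a crop and measure the geometry from depth.

```bash
python3 - <<'E'
from h import *
np.set_printoptions(precision=4,suppress=True)
C={}
ims={}
for c in("scene","top"):
    ims[c]=cv2.imread(f"pics/{c}0.png"); C[c]=cloud(c,np.load(f"{c}0.npy"))
def sel(c,x0,x1,y0,y1,z0,z1):
    P=C[c]; return (P[...,0]>x0)&(P[...,0]<x1)&(P[...,1]>y0)&(P[...,1]<y1)&(P[...,2]>z0)&(P[...,2]<z1)
def rect(n,c,m):
    P=C[c][m]; r=cv2.minAreaRect(P[:,:2].astype(np.float32)*1000); print(n,c,len(P),"med",np.median(P,0),"minrect",r)
for c in C:
    rect("cleat top",c,sel(c,.40,.50,.06,.16,.185,.215))
    hsv=cv2.cvtColor(ims[c],cv2.COLOR_BGR2HSV); red=((hsv[...,0]<8)|(hsv[...,0]>172))&(hsv[...,1]>150)&(hsv[...,2]>100)
    rect("cap",c,red&sel(c,.56,.65,.09,.18,.15,.175))
    rect("board",c,sel(c,.3,.75,-.02,.25,.012,.023))
    rect("2nd cleat",c,sel(c,.33,.42,.2,.32,.1,.25))
    rect("cam",c,sel(c,.55,.85,-.42,-.15,.2,.4))
    P=C[c][sel(c,.55,.85,-.42,-.15,.2,.4)]
    print("bbox",P.min(0),P.max(0))
    rng=np.random.default_rng(0); Q=P
    for k in range(3):
        best=None
        for _ in range(600):
            a=Q[rng.choice(len(Q),3,False)]; n=np.cross(a[1]-a[0],a[2]-a[0]); l=np.linalg.norm(n)
            if l<1e-5: continue
            n/=l; i=abs((Q-a[0])@n)<.0025
            if best is None or i.sum()>best.sum(): best=i
        q=Q[best]; m=q.mean(0); n=np.linalg.svd(q-m,full_matrices=False)[2][2]
        n*=np.sign(n@(ray(c,(320,240))[0]-m)); print(" plane",len(q),"n",n,"c",m, "ext",q.min(0),q.max(0)); Q=Q[~best]
        if len(Q)<40: break
a=cv2.resize(ims["scene"][215:345,280:420],(560,520),interpolation=cv2.INTER_CUBIC)[:,:]
b=cv2.resize(ims["scene"][330:450,180:280],None,fx=2.4,fy=2.4,interpolation=cv2.INTER_CUBIC)
b2=cv2.resize(ims["top"][110:210,420:520],None,fx=2.3,fy=2.3,interpolation=cv2.INTER_CUBIC)
o=np.zeros((520,800,3),np.uint8); o[:,:560]=a; o[:288,560:800]=b; o[290:520,560:790]=b2
cv2.imwrite("pics/crop1.png",o)
E
```

```text
cleat top scene 202 med [0.4616 0.1084 0.1977] minrect ((459.6080627441406, 109.80998229980469), (26.626739501953125, 49.665977478027344), 0.5098418593406677)
cap scene 79 med [0.6081 0.1265 0.1602] minrect ((606.6732788085938, 127.85371398925781), (21.58269500732422, 25.865127563476562), 53.069801330566406)
board scene 3149 med [0.5774 0.0818 0.017 ] minrect ((505.8784484863281, 150.37088012695312), (402.1875305175781, 219.10379028320312), 4.908931255340576)
2nd cleat scene 707 med [0.3876 0.268  0.1727] minrect ((379.1417541503906, 279.81561279296875), (31.587644577026367, 67.97853088378906), 24.282594680786133)
cam scene 3092 med [ 0.7081 -0.2929  0.2964] minrect ((690.5396728515625, -280.1429748535156), (114.46287536621094, 109.25037384033203), 46.47169494628906)
bbox [ 0.6361 -0.3489  0.2025] [ 0.7544 -0.2292  0.3358]
 plane 1493 n [ 0.6945 -0.5777  0.4289] c [ 0.7106 -0.2993  0.2946] ext [ 0.6668 -0.3485  0.2398] [ 0.7544 -0.2507  0.3342]
 plane 366 n [ 0.6652 -0.5241  0.5318] c [ 0.7089 -0.2914  0.3036] ext [ 0.662  -0.3465  0.2556] [ 0.7512 -0.2453  0.3349]
 plane 318 n [-0.4
[... 591 characters left out ...]
79 0.2052] minrect ((377.6017761230469, 282.3187561035156), (29.334396362304688, 59.01815414428711), 26.29777717590332)
cam top 1493 med [ 0.6772 -0.2669  0.3131] minrect ((694.508544921875, -279.94049072265625), (110.30171203613281, 108.67349243164062), 12.138375282287598)
bbox [ 0.6358 -0.3349  0.2585] [ 0.7486 -0.2264  0.3393]
 plane 447 n [-0.4696  0.3852  0.7944] c [ 0.6752 -0.2711  0.3094] ext [ 0.6378 -0.3246  0.2788] [ 0.7269 -0.2297  0.332 ]
 plane 315 n [-0.476   0.4007  0.7828] c [ 0.6781 -0.2707  0.305 ] ext [ 0.6372 -0.3261  0.2739] [ 0.7311 -0.2274  0.3269]
 plane 185 n [-0.4567  0.4146  0.7871] c [ 0.6854 -0.2658  0.3189] ext [ 0.6422 -0.3132  0.284 ] [ 0.7226 -0.2301  0.3348]
```

View pics/crop1.png

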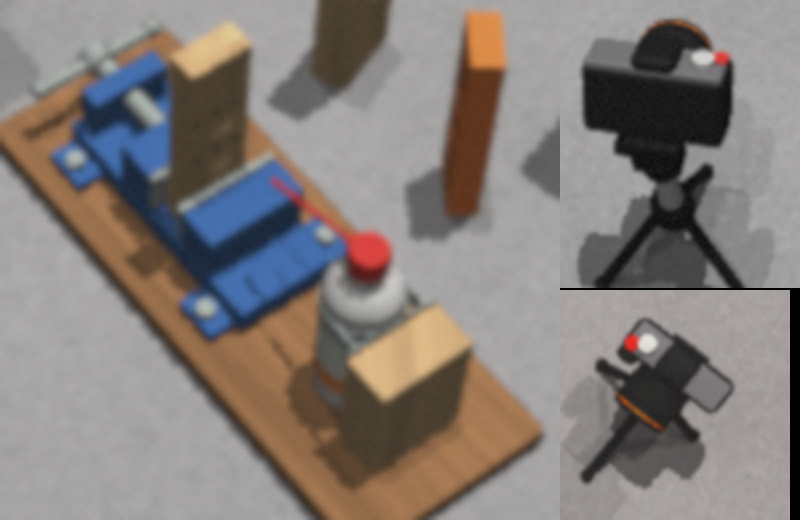

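The crop confirms it: the pale cleat in the vise has holes facing the red-capped can. The camera's lens points back towards the robot and to its left. One more measurement: a model fit of the camera and the board yaw, from averaged depth.

```bash
cat > fit.py <<'E'
from h import *
from scipy.optimize import least_squares
np.set_printoptions(precision=4,suppress=True)
C={};I={}
for c in("scene","top"):
    L=[cams.capture(c) for _ in range(6)]
    d=np.median(np.stack([l[1] for l in L]),0).astype(np.float32); I[c]=L[-1][0]
    g=cv2.dilate(d,np.ones((3,3)))-cv2.erode(d,np.ones((3,3))); C[c]=np.where((g<.02)[...,None],cloud(c,d),np.nan)
    np.save(f"cl_{c}.npy",C[c]); cv2.imwrite(f"pics/{c}1.png",I[c])
def box(P,lo,hi):
    q=np.abs(P-(lo+hi)/2)-(hi-lo)/2
    return np.linalg.norm(np.maximum(q,0),axis=1)+np.minimum(q.max(1),0)
def cyl(P,x0,x1,r):
    q=np.stack([np.hypot(P[:,1],P[:,2])-r,np.abs(P[:,0]-(x0+x1)/2)-(x1-x0)/2],1)
    return np.linalg.norm(np.maximum(q,0),axis=1)+np.minimum(q.max(1),0)
def frame(h,p,r=0):
    x=np.array([np.cos(p)*np.cos(h),np.cos(p)*np.sin(h),-np.sin(p)]);y=np.array([-np.sin(h),np.cos(h),0]);z=np.cross(x,y)
    return np.stack([x,np.cos(r)*y+np.sin(r)*z,np.cos(r)*z-np.sin(r)*y],1)
def pts(c):
    P=C[c]; m=(P[...,0]>.58)&(P[...,0]<.8)&(P[...,1]>-.4)&(P[...,1]<-.18)&(P[...,2]>.225)&(P[...,2]<.4); return P[m]
A={c:pts(c) for c in C}
def sdf(v,roll=None):
    l=v[:3];R=frame(v[3],v[4],v[14]);out=[]
    for c,s in(("top",.5),("scene",-.5)):
        P=(A[c]+s*v[11:14]-l)@R
        b=box(P,np.array([-v[5]-v[6],-.057,v[8]]),np.array([-v[5],.057,v[7]]))
        hmp=box(P,np.array([-v[5]-v[6],-v[9],0]),np.array([-v[5]+v[10],v[9],.047]))
        out.append(np.minimum(np.minimum(b,hmp),cyl(P,-v[5]-.01,0,.030)))
    return np.concatenate(out)
def res(v): return np.concatenate([sdf(v),[v[14]*.02,*(v[11:14]-[.004,-.003,-.003])*2]])
if __name__=="__main__":
    for p0 in(.32,.42,.5):
        h=np.radians(140.4);ax=frame(h,p0)[:,0]
        v0=np.r_[np.array([.705,-.295,.29])+ax*.08,h,p0,.05,.035,.035,-.04,.02,.0,.004,-.003,-.003,0]
        s=least_squares(res,v0,loss="soft_l1",f_scale=.002)
        v=s.x; print("cost",s.cost*1e6,"lens",v[:3],"head",np.degrees(v[3]),"p",v[4],"barrel,D,top,bot,humpw,humpx",v[5:11],"shift",v[11:14],"roll",np.degrees(v[14]),"med|r|",np.median(abs(sdf(v))))
    np.save("lens.npy",v)
    k=frame(v[3],v[4]); l=v[:3]
    for c in C: print(c,"proj lens",proj(c,l))
    for c in C:
        P=C[c];m=(P[...,0]>.3)&(P[...,0]<.75)&(P[...,1]>-.02)&(P[...,1]<.25)&(P[...,2]>.012)&(P[...,2]<.023)
        hs=cv2.cvtColor(I[c],cv2.COLOR_BGR2HSV); m&=(hs[...,1]>70)&((hs[...,0]<25)|(hs[...,0]>170))
        m=cv2.morphologyEx(m.astype(np.uint8),cv2.MORPH_OPEN,np.ones((3,3)))>0
        print(c,"board",cv2.minAreaRect(P[m][:,:2].astype(np.float32)*1000))
        for n,b in(("cleat",(.42,.5,.07,.15,.185,.215)),("post",(.615,.7,.08,.2,.06,.2)),("cap",(.58,.63,.1,.15,.155,.172))):
            m=(P[...,0]>b[0])&(P[...,0]<b[1])&(P[...,1]>b[2])&(P[...,1]<b[3])&(P[...,2]>b[4])&(P[...,2]<b[5]);q=P[m];r=cv2.minAreaRect(q[:,:2].astype(np.float32)*1000)
            print(" ",n,len(q),"med",np.median(q,0),"zmax",q[:,2].max(),r)
E
python3 fit.py
```

```text
cost 3446.77631047817 lens [0.3079 0.0341 0.0325] head 140.4136176339831 p 0.46084230606687404 barrel,D,top,bot,humpw,humpx [ 0.5497  0.0337  0.0371 -0.0602  0.0166 -0.0058] shift [ 0.0012 -0.0042 -0.0004] roll -0.9264409691606147 med|r| 0.00080328324585658
cost 4295.234720082707 lens [ 0.568  -0.1811  0.2028] head 140.4108570707582 p 0.44627336635400044 barrel,D,top,bot,humpw,humpx [ 0.1715  0.0335  0.0375 -0.6833  0.0169 -0.0057] shift [ 0.0014 -0.0044 -0.0003] roll -0.9993544851059856 med|r| 0.0008381586948485661
cost 4295.232517390257 lens [0.3041 0.0372 0.0389] head 140.41322029420382 p 0.4463086204654155 barrel,D,top,bot,humpw,humpx [ 0.5512  0.0335  0.0375 -0.6895  0.0169 -0.0054] shift [ 0.0014 -0.0044 -0.0003] roll -0.9939301089669316 med|r| 0.000838945158982949
scene proj lens [277.4623 237.1379]
top proj lens [327.0222 320.5798]
scene board ((510.3292236328125, 116.57674407958984), (396.14007568359375, 146.71121215820312), 5.357324123382568)
  cleat 164 med [0.4643 0.1069 0.198 ] zmax 0.20196212378263484 ((460.6183776855469, 108.61420440673828), (20.07379722595215, 42.3205
[... 258 characters left out ...]
((609.0758666992188, 125.6126708984375), (20.412338256835938, 22.73091697692871), 82.27495574951172)
top board ((506.509033203125, 121.88445281982422), (396.61297607421875, 148.896728515625), 5.0631866455078125)
  cleat 137 med [0.4576 0.1116 0.2009] zmax 0.204104099047548 ((457.3750305175781, 112.70912170410156), (19.286630630493164, 39.668392181396484), 5.7218098640441895)
  post 313 med [0.6501 0.1343 0.1088] zmax 0.16478192560189658 ((639.9999389648438, 133.1290283203125), (54.040348052978516, 64.29934692382812), 6.2823381423950195)
  cap 64 med [0.6057 0.1294 0.1632] zmax 0.16544496378208498 ((605.19970703125, 130.013671875), (20.816059112548828, 19.381511688232422), 40.991146087646484)
```

```bash
python3 - <<'E'
from h import *
import fit_helper if False else None
E
sed -n '/^def frame/,/^    return/p' fit.py > fr.py; sed -i '1i import numpy as np' fr.py
python3 - <<'E'
from h import *; from fr import frame
np.set_printoptions(precision=4,suppress=True)
v=np.load("lens.npy"); h,p,r=v[3],.453,v[14]; R=frame(h,p,0)
# point on axis at y.z from fit
for c,s in(("top",.5),("scene",-.5)):
    d=np.load(f"{c}0.npy"); P=(cloud(c,d)+s*v[11:14]-v[:3])@frame(h,v[4],r); im=cv2.imread(f"pics/{c}0.png"); hs=cv2.cvtColor(im,cv2.COLOR_BGR2HSV)
    m=(abs(P[...,1])<.012)&(P[...,2]>.02)&(P[...,2]<.055)&(P[...,0]<-v[5]+.12)&(P[...,0]>-v[5]-.06)
    o=np.argsort(P[m][:,0]); print(c,"x along, z, above barrel (rel body front):",np.c_[P[m][o][:,0]+v[5],P[m][o][:,2]][-26:])
    org=(hs[...,0]>4)&(hs[...,0]<18)&(hs[...,1]>110); org[:,:425]=0 if c=="top" else org[:,:425]
    u=np.argwhere(org&(np.arange(480)[:,None]<200 if c=="top" else np.arange(480)[:,None]>330)); u=u[(u[:,1]<500)&(u[:,1]>200)]
    Q=P[u[:,0],u[:,1]]; print("orange px",len(u),u.min(0),u.max(0)); print(np.c_[u[:,::-1],Q[:,0]+v[5],Q[:,1:]][:30])
B=v[:3]-v[5]*frame(h,v[4],r)[:,0]; print("axis pt at body front",B, frame(h,v[4],r))
E
```

```text
top x along, z, above barrel (rel body front): [[0.0386 0.0269]
 [0.0386 0.032 ]
 [0.0387 0.0296]
 [0.0393 0.0267]
 [0.0395 0.0261]
 [0.0395 0.0306]
 [0.0398 0.0316]
 [0.0399 0.0273]
 [0.0401 0.0352]
 [0.0403 0.0269]
 [0.0406 0.0273]
 [0.0407 0.0321]
 [0.041  0.0269]
 [0.0411 0.0295]
 [0.0417 0.025 ]
 [0.0418 0.0249]
 [0.0421 0.0268]
 [0.0421 0.0243]
 [0.0424 0.0267]
 [0.0425 0.0266]
 [0.0428 0.0283]
 [0.0431 0.0304]
 [0.0432 0.0249]
 [0.0432 0.0276]
 [0.044  0.0242]
 [0.0442 0.0209]]
orange px 78 [155 445] [170 464]
[[445.     155.       0.0373  -0.027    0.0112]
 [446.     155.       0.0356  -0.0252   0.0155]
 [445.     156.       0.0387  -0.0256   0.0159]
 [446.     156.       0.0371  -0.0238   0.0201]
 [447.     156.       0.0356  -0.0221   0.0223]
 [448.     156.       0.0346  -0.0202   0.0168]
 [445.     157.       0.0406  -0.0241   0.0144]
 [446.     157.       0.039   -0.0224   0.018 ]
 [447.     157.       0.0374  -0.0206   0.0205]
 [448.     157.       0.0361  -0.0189   0.0199]
 [449.     157.       0.0346  -0.0171   0.0228]
 [446.     158.       0.0401  -0.021    0.0257]
 
[... 2378 characters left out ...]
  -0.2748  -0.1253]
 [377.     331.       0.355   -0.2919  -0.1272]
 [378.     331.       0.3543  -0.2943  -0.1264]
 [379.     331.       0.3567  -0.2968  -0.1277]
 [380.     331.       0.3525  -0.2992  -0.1245]
 [381.     331.       0.3548  -0.3017  -0.1257]
 [382.     331.       0.3532  -0.304   -0.1243]
 [383.     331.       0.3532  -0.3065  -0.1239]
 [384.     331.       0.3582  -0.3091  -0.127 ]
 [385.     331.       0.358   -0.3115  -0.1265]]
axis pt at body front [ 0.6873 -0.2797  0.2768] [[-0.6952 -0.6314 -0.3437]
 [ 0.5748 -0.7753  0.2617]
 [-0.4316 -0.0156  0.9019]]  File "<stdin>", line 2
    import fit_helper if False else None
                      ^^
SyntaxError: invalid syntax
```

```bash
python3 -m handwheel '[[0.429,0.727,0,0,0,-0.095],[0.429,0.727,0,0,0,-0.095],[0.429,0.727,0,0,0,-0.095],[0.429,0.727,0,0,0,-0.095],[0.429,0.727,0,0,0,-0.095],[0.429,0.727,0,0,0,-0.095],[0.429,0.727,0,0,0,-0.095],[0.429,0.727,0,0,0,-0.095]]' -1
```

```text
time_s: 2.17
position: [0.3481, -0.3104, 0.2478]
tcp_rot: [[0.995, 0.098, 0.001], [0.098, -0.995, -0.001], [0.001, 0.001, -1.0]]
force: [0.7, 0.1, -0.9]
opening: 0.48
grasp_force: 0.0
```

```bash
python3 -m handwheel '[[0.26,0.44,0,0,0,0],[0.26,0.44,0,0,0,0],[0.26,0.44,0,0,0,0],[0.26,0.44,0,0,0,0],[0.26,0.44,0,0,0,0],[0.26,0.44,0,0,0,0],[0.26,0.44,0,0,0,0],[0.26,0.44,0,0,0,0]]' && python3 -m handwheel '[[0.091,0.153,-0.01,0,0,0],[0.091,0.153,-0.01,0,0,0],[0.091,0.153,-0.01,0,0,0],[0.091,0.153,-0.01,0,0,0],[0.091,0.153,-0.02,0,0,0],[0.091,0.153,-0.03,0,0,0],[0.091,0.153,-0.03,0,0,0],[0.091,0.153,-0.03,0,0,0]]'
python3 - <<'E'
from h import *
o=[]
for c in("scene","top"):
    im,d=cams.capture(c); p=proj(c,[.607,.128,.17]).astype(int); print(c,p)
    a=im[p[1]-50:p[1]+50,p[0]-50:p[0]+50]; o.append(cv2.resize(a,(400,400),interpolation=cv2.INTER_CUBIC))
cv2.imwrite("pics/c2.png",np.hstack(o)); s=bot.read_state();print(s["position"],s["joint_positions"],s["force"])
E
```

```text
time_s: 2.83
position: [0.5178, -0.023, 0.2478]
tcp_rot: [[0.995, 0.099, 0.001], [0.099, -0.995, -0.0], [0.001, 0.0, -1.0]]
force: [0.4, -1.1, 0.0]
opening: 0.003
grasp_force: 0.0
time_s: 3.5
position: [0.6064, 0.1269, 0.2163]
tcp_rot: [[0.995, 0.098, -0.004], [0.098, -0.995, -0.001], [-0.004, 0.0, -1.0]]
force: [0.5, -1.2, 0.7]
opening: 0.003
grasp_force: 0.0
scene [371 274]
top [289 194]
[0.60744898 0.12644777 0.21771392] [ 1.46245735e+00  3.18116133e+01  8.44613603e+01 -2.20193907e-02
  6.37683734e+01  8.59165378e+01] [-0.5567032   0.05227941 -0.41204714]
```

View pics/c2.png

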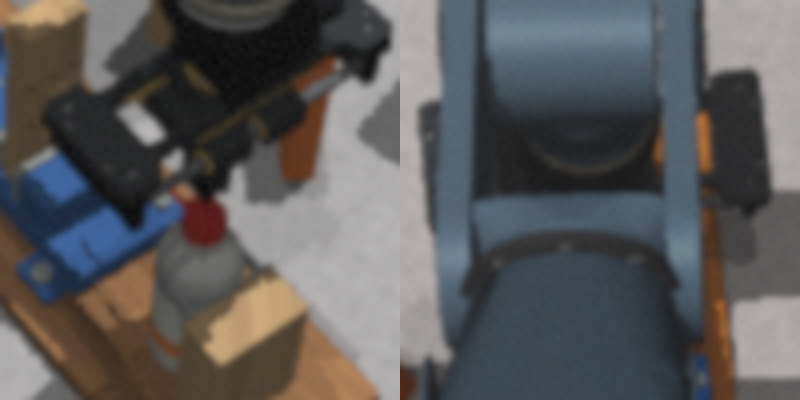

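```bash
python3 -m handwheel '[[0,0,-0.01,0,0,0],[0,0,-0.02,0,0,0],[0,0,-0.027,0,0,0],[0,0,-0.029,0,0,0],[0,0,-0.031,0,0,0],[0,0,-0.033,0,0,0],[0,0,-0.034,0,0,0],[0,0,-0.034,0,0,0]]'
```

```text
time_s: 4.27
position: [0.6071, 0.1273, 0.1843]
tcp_rot: [[0.995, 0.099, -0.002], [0.099, -0.995, -0.002], [-0.002, 0.001, -1.0]]
force: [-3.6, -2.5, 8.1]
opening: 0.005
grasp_force: 3.7
```

```bash
python3 -m handwheel '[[0,0,-0.001,0,0,0],[0,0,-0.001,0,0,0],[0,0,-0.002,0,0,0],[0,0,-0.002,0,0,0],[0,0,-0.003,0,0,0],[0,0,-0.003,0,0,0],[0,0,-0.003,0,0,0],[0,0,-0.003,0,0,0]]'
```

```text
time_s: 4.93
position: [0.6071, 0.1273, 0.1829]
tcp_rot: [[0.995, 0.099, -0.001], [0.099, -0.995, -0.002], [-0.002, 0.002, -1.0]]
force: [-7.0, -2.0, 14.0]
opening: 0.004
grasp_force: 6.7
```

```bash
python3 -m handwheel '[[0,0,-0.001,0,0,0],[0,0,-0.002,0,0,0],[0,0,-0.003,0,0,0],[0,0,-0.003,0,0,0],[0,0,-0.003,0,0,0],[0,0,-0.003,0,0,0],[0,0,-0.003,0,0,0],[0,0,-0.003,0,0,0]]'
```

```text
time_s: 5.6
position: [0.6071, 0.1272, 0.1827]
tcp_rot: [[0.995, 0.099, -0.0], [0.099, -0.995, -0.002], [-0.0, 0.002, -1.0]]
force: [-10.0, -3.5, 27.0]
opening: 0.001
grasp_force: 13.3
```

```bash
python3 -m handwheel '[[0,0,0.004,0,0,0],[0,0,0.012,0,0,0],[0,0,0.04,0,0,0],[0,0,0.08,0,0,0],[0,0,0.1,0,0,0],[0,0,0.1,0,0,0],[-0.03,-0.004,0.1,0,0,0],[-0.07,-0.01,0.1,0,0,0]]' && python3 -m handwheel '[[-0.04,-0.004,0,0,0,0],[-0.07,-0.006,0,0,0,0],[-0.078,-0.007,0,0,0,0],[-0.078,-0.007,0,0,0,0],[-0.078,-0.007,0,0,0,0],[-0.078,-0.007,0,0,0,0],[-0.078,-0.007,0,0,0,0],[-0.078,-0.007,0,0,0,0]]' 1
python3 - <<'E'
from h import *
o=[]
for c in("scene","top"):
    im,d=cams.capture(c); p=proj(c,[.5,.118,.19]).astype(int); print(c,p)
    P=cloud(c,d)
    m=(P[...,0]>.58)&(P[...,0]<.63)&(P[...,1]>.1)&(P[...,1]<.15)&(P[...,2]>.15)&(P[...,2]<.175)
    print("cap z",np.median(P[m],0) if m.sum() else None, m.sum())
    a=im[p[1]-60:p[1]+60,p[0]-50:p[0]+50]; o.append(cv2.resize(a,(400,480),interpolation=cv2.INTER_CUBIC))
cv2.imwrite("pics/c3.png",np.hstack(o)); s=bot.read_state();print(s["position"],s["joint_positions"],s["force"])
E
```

```text
time_s: 6.27
position: [0.5401, 0.1179, 0.2772]
tcp_rot: [[0.995, 0.099, 0.004], [0.099, -0.995, 0.0], [0.004, -0.0, -1.0]]
force: [-0.0, 0.6, 0.4]
opening: 0.009
grasp_force: 0.0
time_s: 6.93
position: [0.4615, 0.1109, 0.2774]
tcp_rot: [[0.995, 0.098, 0.001], [0.098, -0.995, 0.0], [0.001, -0.0, -1.0]]
force: [0.2, 0.4, -1.0]
opening: 0.523
grasp_force: 0.0
scene [343 240]
cap z [0.60931244 0.12636381 0.16043559] 112
top [293 236]
cap z [0.6056147  0.12953023 0.16277732] 106
[0.46082121 0.1109665  0.27726963] [-7.03320257e-03  1.62877013e+01  1.00978412e+02  5.30057770e-03
  6.27357075e+01  8.43349763e+01] [-0.21465352 -0.90182269 -0.16036138]
```

View pics/c3.png

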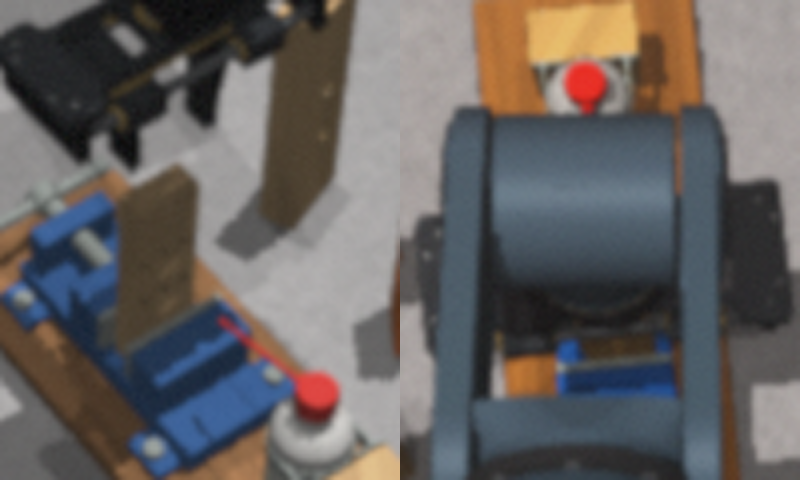

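```bash
python3 -m handwheel '[[-0.002,0,0,0,0,0],[-0.002,0,0,0,0,0],[-0.002,0,0,0,0,0],[-0.002,0,-0.01,0,0,0],[-0.002,0,-0.02,0,0,0],[-0.002,0,-0.03,0,0,0],[-0.002,0,-0.04,0,0,0],[-0.002,0,-0.04,0,0,0]]' && python3 - <<'E'
from h import *
im,d=cams.capture("scene"); a=im[170:290,270:400]; cv2.imwrite("pics/c4.png",cv2.resize(a,None,fx=4,fy=4,interpolation=cv2.INTER_CUBIC)); s=bot.read_state();print(s["position"],s["opening"],s["force"])
E
```

```text
time_s: 7.7
position: [0.4568, 0.1109, 0.2361]
tcp_rot: [[0.995, 0.099, -0.004], [0.099, -0.995, 0.0], [-0.004, -0.0, -1.0]]
force: [-0.6, 0.2, 0.1]
opening: 0.999
grasp_force: 0.0
[0.4573623  0.11096555 0.23687941] 0.9997823362269204 [ 0.34657121 -0.15305807 -1.2336805 ]
```

View pics/c4.png

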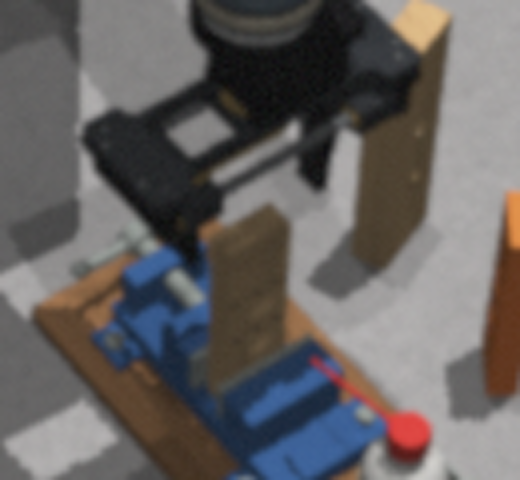

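```bash
python3 -m handwheel '[[0.001,0,-0.015,0,0,0],[0.001,0,-0.03,0,0,0],[0.001,0,-0.045,0,0,0],[0.001,0,-0.052,0,0,0],[0.001,0,-0.054,0,0,0],[0.001,0,-0.054,0,0,0],[0.001,0,-0.054,0,0,0],[0.001,0,-0.054,0,0,0]]' && python3 -m handwheel '[[0,0,0,0,0,0],[0,0,0,0,0,0],[0,0,0,0,0,0],[0,0,0,0,0,0],[0,0,0,0,0,0],[0,0,0,0,0,0],[0,0,0,0,0,0],[0,0,0,0,0,0]]' -1;  python3 -m handwheel '[[0,0,0,0,0,0],[0,0,0,0,0,0],[0,0,0,0,0,0],[0,0,0,0,0,0],[0,0,0,0,0,0],[0,0,0,0,0,0],[0,0,0,0,0,0],[0,0,0,0,0,0]]' -1
```

```text
time_s: 8.42
position: [0.4597, 0.111, 0.1844]
tcp_rot: [[0.995, 0.099, 0.002], [0.099, -0.995, 0.0], [0.002, 0.0, -1.0]]
force: [-0.6, -1.5, 0.0]
opening: 1.001
grasp_force: 0.0
time_s: 9.08
position: [0.459, 0.111, 0.1835]
tcp_rot: [[0.995, 0.099, -0.0], [0.099, -0.995, -0.0], [-0.0, -0.0, -1.0]]
force: [0.5, -0.1, -0.9]
opening: 0.515
grasp_force: 30.0
time_s: 9.75
position: [0.4589, 0.111, 0.1835]
tcp_rot: [[0.995, 0.099, -0.0], [0.099, -0.995, -0.0], [-0.0, 0.0, -1.0]]
force: [-0.4, 0.4, -0.8]
opening: 0.519
grasp_force: 30.0
```

```bash
python3 -m handwheel '[[0,0,0.01,0,0,0],[0,0,0.025,0,0,0],[0,0,0.045,0,0,0],[0,0,0.065,0,0,0],[0,0,0.085,0,0,0],[0,0,0.105,0,0,0],[0,0,0.125,0,0,0],[0,0,0.14,0,0,0]]'
python3 - <<'E'
from h import *; from fr import frame
from scipy.spatial.transform import Rotation as Ro
np.set_printoptions(precision=4,suppress=True)
v=np.load("lens.npy"); h,p=np.radians(140.4),.452
L=np.array([.6574,-.2550,.2580]); F=frame(h,p); T=L+.15*F[:,0]; Rt=np.stack([-F[:,0],F[:,1],-F[:,2]],1); tcp=T+.0635*F[:,2]
s=bot.read_state(); R0=np.array(s["tcp_rot"]); print("cleat target",T,"tcp",tcp,"shift",tcp-s["position"],"rotvec/2",Ro.from_matrix(Rt@R0.T).as_rotvec()/2,s["position"],s["force"],s["opening"],s["joint_positions"])
for c in("top","scene"):
  k=[cams.capture(c)]; d=k[0][1]; P=cloud(c,d)
  if c=="scene":
    im=k[0][0]; cv2.imwrite("pics/s5.png",im)
    np.save("s5.npy",d)
E
```

```text
time_s: 10.42
position: [0.4592, 0.111, 0.3252]
tcp_rot: [[0.995, 0.099, 0.002], [0.099, -0.995, 0.0], [0.002, 0.0, -1.0]]
force: [0.6, 0.2, -0.9]
opening: 0.513
grasp_force: 30.0
cleat target [ 0.5534 -0.169   0.1925] tcp [ 0.5321 -0.1513  0.2496] shift [ 0.0729 -0.2623 -0.0756] rotvec/2 [-0.0673 -0.2209 -0.3882] [0.4592 0.111  0.3252] [ 0.5751  0.1566 -0.9372] 0.5126655884484305 [-0.002  12.7931 97.3385  0.0029 69.7657 84.3333]
```

```bash
python3 -m handwheel '[[0,-0.04,0,-0.008,-0.028,-0.049],[0,-0.08,0,-0.017,-0.055,-0.097],[0.01,-0.12,0,-0.025,-0.083,-0.146],[0.02,-0.16,0,-0.034,-0.110,-0.194],[0.03,-0.2,0,-0.042,-0.138,-0.243],[0.04,-0.23,0,-0.050,-0.166,-0.291],[0.05,-0.245,0,-0.059,-0.193,-0.340],[0.055,-0.25,0,-0.067,-0.221,-0.388]]' && python3 - <<'E'
from h import *
s=bot.read_state(); print(s["position"],s["joint_positions"],s["opening"],s["grasp_force"]); print(s["tcp_rot"])
E
```

```text
time_s: 11.18
position: [0.5144, -0.1421, 0.3225]
tcp_rot: [[0.688, -0.644, 0.335], [-0.58, -0.765, -0.28], [0.437, -0.002, -0.9]]
force: [-0.3, -0.0, -1.2]
opening: 0.511
grasp_force: 30.0
[ 0.51440888 -0.14211463  0.322466  ] [-23.74675814  10.85794704 105.6471145  -11.08196614  39.00937698
 113.45147311] 0.5106358473665379 29.988113776780665
[[ 0.68792764 -0.64360807  0.3354463 ]
 [-0.57963062 -0.76535268 -0.27975636]
 [ 0.43678817 -0.00198282 -0.89956221]]
```

```bash
python3 -m handwheel '[[0.003,-0.002,-0.015,0,0,0],[0.006,-0.004,-0.03,0,0,0],[0.01,-0.006,-0.045,0,0,0],[0.013,-0.008,-0.058,0,0,0],[0.015,-0.01,-0.068,0,0,0],[0.017,-0.012,-0.073,0,0,0],[0.018,-0.012,-0.074,0,0,0],[0.018,-0.012,-0.074,0,0,0]]' && cat > chk.py <<'E'
from h import *; from fr import frame
np.set_printoptions(precision=4,suppress=True)
s=bot.read_state(); print(s["position"],s["joint_positions"]); R=np.array(s["tcp_rot"]);print(R)
T=s["position"]+.0635*R[:,2]; F=np.stack([-R[:,0],R[:,1],-R[:,2]],1)
L=np.array([.6574,-.2550,.2580]);G=frame(np.radians(140.4),.452); print("cleat in lens frame (by TCP)",(T-L)@G)
import sys
for c in("scene","top"):
    fs=[cams.capture(c) for _ in range(4)]; d=np.median(np.stack([f[1] for f in fs]),0); im=fs[-1][0].copy()
    Q=(cloud(c,d)+(.5 if c=="top" else -.5)*np.array([.0014,-.0044,-.0003])-T)@G  # axes: toward away-from-lens, y, up
    m=(abs(Q[...,0])<.03)&(abs(Q[...,1])<.05)&(Q[...,2]<.034)&(Q[...,2]>-.1)
    q=Q[m]; print(c,len(q),"min",np.percentile(q,2,axis=0),"max",np.percentile(q,98,axis=0))
    if len(q)>80:
        for ax,nm in((0,"front -x"),):
            f=q[q[:,0]<np.percentile(q[:,0],70)]
            A=np.c_[f[:,1:],np.ones(len(f))]; w=np.ones(len(f))
            for _ in range(8):
                cf=np.linalg.lstsq(A*w[:,None],f[:,0]*w,rcond=None)[0]; w=1/(1+((A@cf-f[:,0])/.002)**2)
            print(" plane x=ay+bz+c",cf)
    p=proj(c,T).astype(int); o=im[max(0,p[1]-75):p[1]+75,max(0,p[0]-65):p[0]+65]; 
    for dd,col in((0,(0,255,0)),):
        pass
    cv2.imwrite(f"pics/{sys.argv[1]}_{c}.png",cv2.resize(o,None,fx=3,fy=3,interpolation=cv2.INTER_CUBIC)); np.save(f"d_{sys.argv[1]}_{c}.npy",d)
a=[cv2.imread(f"pics/{sys.argv[1]}_{c}.png") for c in("scene","top")]
cv2.imwrite(f"pics/{sys.argv[1]}.png",np.hstack([cv2.resize(x,(390,450)) for x in a]))
E
python3 chk.py f1
```

```text
time_s: 11.85
position: [0.5318, -0.1509, 0.2487]
tcp_rot: [[0.694, -0.637, 0.334], [-0.574, -0.771, -0.276], [0.434, -0.0, -0.901]]
force: [-0.6, 0.1, -1.3]
opening: 0.515
grasp_force: 30.0
[ 0.5318 -0.1509  0.2487] [-24.0045  18.791  108.8281 -14.1993  28.2453 116.6724]
[[ 0.6945 -0.6371  0.3344]
 [-0.5743 -0.7708 -0.276 ]
 [ 0.4336 -0.0004 -0.9011]]
cleat in lens frame (by TCP) [ 0.1511 -0.0001 -0.0007]
scene 965 min [-0.0118 -0.0231 -0.0766] max [0.0077 0.0217 0.0315]
 plane x=ay+bz+c [ 0.0045 -0.0023 -0.0097]
top 106 min [-0.014  -0.022  -0.0764] max [-0.0112  0.0213 -0.0013]
 plane x=ay+bz+c [ 0.0048 -0.0016 -0.0136]
```

View pics/f1.png

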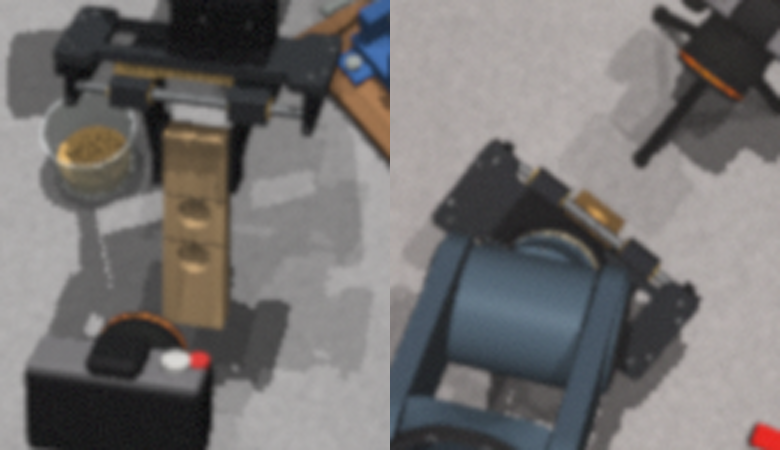

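The picture shows the cleat upright with its counterbored face towards the lens, in front of the camera: holes at about (195,210) and (192,255), camera at (120,380) in the left crop. One independent check of the lens point, then hand in.

```bash
python3 - <<'E'
from h import *
L=np.array([.6574,-.2550,.2580])
for c in("top","scene"):
    cams.capture(c); print(c,"mine",proj(c,L),[(np.round(r["position"],1),round(r["conf"],2)) for r in models.tip_of("lens",c)[:2]],"cleat mine",proj(c,[.553,-.168,.1916]),[(np.round(r["position"],1),round(r["conf"],2)) for r in models.tip_of("cleat_mid",c)[:3]])
for q in("drill","screw_tub","clamp"): print(q,[(np.round(r["position"]),round(r["conf"],2)) for r in models.tip_of(q,"scene")[:1]])
s=bot.read_state(); print(s["position"],s["qvel"],s["grasp_force"])
E
```

```text
top mine [453.83578378 163.55723018] [(array([451.7, 161.4]), 0.88)] cleat mine [412.82517709 213.9841637 ] [(array([229.1, 291.1]), 0.79), (array([234.1, 237.9]), 0.79), (array([412.7, 213.3]), 0.46)]
scene mine [228.60203158 349.84369234] [(array([230.9, 346.3]), 0.74), (array([233., 435.]), 0.35)] cleat mine [246.76489896 308.99093835] [(array([369.4, 207.1]), 0.96), (array([244.9, 308.3]), 0.69), (array([396.7, 244.7]), 0.6)]
drill [(array([442., 237.]), 0.85)]
screw_tub [(array([213., 288.]), 0.96)]
clamp [(array([129., 298.]), 0.7)]
[ 0.53199253 -0.15104553  0.2495378 ] [-0.12606257 -0.02196601  0.06282703  0.04917832 -0.03304243  0.11434835] 29.997243838151917
```

```bash
python3 -m handwheel '[[0,0,0,0,0,0],[0,0,0,0,0,0],[0,0,0,0,0,0],[0,0,0,0,0,0],[0,0,0,0,0,0],[0,0,0,0,0,0],[0,0,0,0,0,0],[0,0,0,0,0,0]]' && python3 -c "
from rig import bot; print(bot.hand_in())"
```

```text
time_s: 13.37
position: [0.532, -0.151, 0.2496]
tcp_rot: [[0.694, -0.637, 0.336], [-0.574, -0.771, -0.277], [0.435, -0.001, -0.9]]
force: [-0.6, -0.2, -0.6]
opening: 0.516
grasp_force: 30.0
the job is handed in; nothing more can be done
None
```

Handed in at about 13 s: the nozzle cap was pressed to its stop and sprang back, and the cleat is held about 15 cm in front of the lens (cleat centre to front glass), centred, upright and with its counterbored face square to it.

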